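# Unlock the security box and hold its spring-return lock turned

## Task

Take the key with the round head out of the key stand and push it straight down into the keyhole on top of the grey security box until its shoulder sits on the face plate, rocking it a little where the stiff pins catch. Then turn it a quarter turn clockwise (seen from above), as far as the stop, so that the bolt draws back, and finish while still gripping the key and holding it there, fully in and fully turned, because the lock springs back if let go. Leave the square-headed key in the stand and the other things on the desk alone.

Things in the scene. Friction and masses are not known exactly. Their poses are not given: they have to be found in the camera images.
- round_key: The key to use, blade down in one slot of the stand. Black flat head 9 mm thick (y): a disc 34 mm across centred 22 mm above the origin, on a base 24 mm wide (x), 10 mm high; top 39 mm above the origin. Origin: centre of the shoulder (underside of the head); z up along the key, x along the blade's width. About 40 g. Works either way round (half turn about z).
- round_key_tip (a point): Tip of the round-headed key, 34 mm below its origin, same axes. Below the shoulder: a round steel neck 5.4 mm thick and 8 mm long, then the flat blade 16 mm wide (x) and 5 mm thick (y) to this tip, the last 3 to 4 mm tapered.
- square_key: A key of another lock, to be left in the stand's other slot: same, but its head is square, 32 mm wide, 39 mm high, and it has no neck, so it cannot turn in this lock. Origin and axes as for the round key. Which key is in which slot varies.
- stand: Grey key stand, fixed to the desk, 130 mm (x) by 50 mm (y), 40 mm high (foot 136 by 56 mm, 6 mm high); two upright through slots 64 mm apart along x, 17.5 mm (x) by 6.5 mm (y). The keys' shoulders rest on its top. Origin: centre of its underside.
- strongbox: Grey steel security box fixed to the desk, 160 mm (x) by 206 mm (y), lid top 58 mm high; on its front part, towards the robot, a steel lock face plate 50 x 50 mm whose top is 65 mm above the desk. A low handle on the lid and a bolt keeper behind the lock reach 68 mm at most. Origin: centre of its underside; x points to the back of the box.
- keyhole (a point): Centre of the keyhole, on the face plate's top, z up. Slot 17.7 mm long (x), 6.7 mm wide (y), chamfered 1.5 mm; the plate is 5 mm thick, the plug with the same slot lies below. The key's x goes along this x, either way; fully in, the key's origin lies here. Turn the key only when its shoulder is on the plate: higher than 3 mm, the plate blocks it.
- pins (a point): Point on the keyhole's axis 20 mm below the plate's top. Two sprung sticky pins, one against each face of the blade, catch its tip about 17 and 24 mm below the plate's top; passing them takes about 4 to 10 N of push each, often less if the key is rocked a few degrees about the vertical.
- lock_plug (a joint): Angle of the lock's plug, rad: 0 with its slot in line with the keyhole, growing clockwise seen from above, stop at 1.65. A return spring turns it back: 0.04 N m at 0, 0.12 N m at the stop. The blade has about 0.15 rad of play, so the hand must turn that much further than the plug. The plug draws a steel bolt out of the keeper on the lid.
- wood_stamp: Bystander: round stamp with a turned wooden handle, 38 mm across, 76 mm high. Origin: centre of its underside.
- glue_stick: Bystander: upright glue stick, 25 mm across, 86 mm high. Origin: centre of its underside.
- eraser: Bystander: eraser in a card sleeve, 21 x 52 x 13 mm. Origin: centre of its underside.
Things that resemble listed ones, but are neither listed nor needed, are in the scene too. Leave any orange look-alike of the stand alone. Leave any pink look-alike of the round_key alone.

How it is judged:
On the way, in this order (a step that is already met when the one before it is completed fails the run):
1. the round-headed key is lifted clear of the stand in the fingers (z of round_key in the frame of stand above 0.076 m and contact force between the fingers and round_key above 0.5 N), for 0.1 s.
2. the key is fully in the keyhole, not yet turned (z of round_key in the frame of keyhole below 0.003 m and horizontal distance between round_key and keyhole below 0.004 m and angle between round_key's own z axis and vertical below 0.15 rad and value of joint lock_plug below 0.35 rad), for 0.05 s.
At the end, for the whole second after the job is handed in: The plug stands still at 1.35 rad or more (a quarter turn is 1.57, the stop is at 1.65), the round-headed key is fully in (shoulder within 3 mm of the face plate's top and 4 mm sideways of the keyhole's centre, upright within 0.15 rad), and the fingers still hold it with at least 1 N (value of joint lock_plug above 1.35 rad and velocity of joint lock_plug between -0.2 and 0.2 rad/s and z of round_key in the frame of keyhole between -0.003 and 0.003 m and horizontal distance between round_key and keyhole below 0.004 m and angle between round_key's own z axis and vertical below 0.15 rad and contact force between the fingers and round_key above 1 N); the arm keeps its last pose, push and grip.
It fails at once if the square-headed key is moved by more than 15 mm (distance of square_key from where it was at the start of the episode above 0.015 m).
It fails at once if the stamp, glue stick or eraser is moved by more than 20 mm or tipped over (distance of any of wood_stamp, glue_stick, eraser from where it was at the start of the episode above 0.02 m or angle between any of wood_stamp, glue_stick's own z axis and vertical above 0.8 rad).
It also fails if it takes over 50 s, if anything falls off the work surface, if the arm or the gripper's body presses on something with over 40 N, if the wrist force passes 120 N, or if a joint passes its speed limit or range.

## Robot

A 6-joint arm with a two-finger parallel gripper is mounted at the origin on the work surface; the furniture and walls round the work are solid. World frame = base frame: x ahead of the robot, y to its left, z up, the work surface at z = 0. Lengths are in m, angles in rad, forces in N, time in s.
With the tool pointing down it reaches from about 0.375 to 0.9 m from the base axis. Payload 3.1 kg.
Tool frame: the origin (TCP) lies between the finger pads; the fingertips stand 11 mm ahead of it and the grasp point (between the pads) lies 8 mm behind it; z points along the fingers, y is the line along which they close (so a half turn about z gives the same grasp; the last joint's range is limited). The gripper opens to 87 mm and grips with 3 to 60 N. Pads are 19 mm wide; open, the fingers measure 117 mm over their backs; the gripper's body (75 mm by 190 mm) begins 51 mm behind the grasp point.
Start: joints at [-1.522, 0.527, 1.433, -0, 1.181, -0.178], TCP at [0.141, -0.609, 0.234] pointing down, gripper open.
Joint ranges: [-3.08, 3.08], [-0.75, 2.2], [0.22, 2.44], [-1.43, 4.57], [0, 2.65], [-2.85, 2.85]. Speed limits (rad/s): [2.79, 2.79, 3.14, 3.14, 3.14, 3.14].

## Interface

Orientations are given as a unit quaternion [x, y, z, w].
In Python, from rig import robot gives the robot as it stands.
- The arm moves only by the tool move_arm, never from a script. Its argument "moves" is text: rows parted by semicolons, each of 7 numbers parted by spaces: the shift along the tool's x, y, z in units of 100 mm (1.0 is 100 mm), then the turn, a rotation vector about the tool's x, y, z in units of 90 degrees (1.0 is 90 degrees), then the opening, from 0 (shut) to 1 (fully open). A call has 1 to 12 rows; each row is the pose to reach, as a shift and turn from the pose commanded when the call began, along the tool's axes at that moment; what a row does not reach only later rows make up. A row lasts 1/10 s, in which the tool goes at most 50 mm and 8.59 degrees, less where a joint would pass 70% of its speed; a pose out of reach is approached as far as the arm can. A call with a number of a shift or a turn outside -1 to 1 is refused whole. A call with a gripper value outside its range is refused whole. The fingers move at their own pace and stop on an object; "squeeze" is the grip in N (left out, the last holds). Time passes only in rows, so rows that repeat a pose let the fingers close. It gives the time, the measured TCP pose, the force, the opening and the grip force at its end, in the units of the state.
- robot.get_obs(): the state, without advancing time (a new reading comes with each control period).
- robot.camera(name): name is "side" or "top" or "wrist"; returns a dict with "image" (480x640x3 uint8, red, green, blue), "intrinsics" (3x3 intrinsics, pixels), "extrinsics" (4x4, takes a point from world to camera coordinates). Camera axes: x right, y up, looking along -z (the intrinsics and any distortion apply to the point x, -y, -z); pixel columns grow to the right and rows downward; lengths in m; the calibration is good to about 2 mm. A picture is of the moment at which its call begins. There is no depth.
- robot.hand_in(): hands the job in; it is judged then, once.
The state is a dict: "time": time; "q": joint angles; "joint_velocities": joint speeds; "joint_torque": joint torques, N m; "position": TCP position; "tool_rot": TCP orientation; "ft_force": force on the tool from outside, world axes, zero at the start; "moment": the same for the moment, N m; "grip_width": finger opening in m; "grip_force": force on a finger pad.
Only numpy, scipy, OpenCV 4.12 (cv2) and the standard library are available. Lean on these libraries where they do the work, as an engineer would, in place of code of your own. Each camera call takes 0.05 s, during which the arm holds its last target. There are 200 camera calls.

## Working session

There is one attempt and no reset: what is moved stays moved. The work goes in short steps, Python scripts to look and compute and a tool call to move; the robot and the scene stay as the last step left them, time stands still between calls to the robot, and variables do not carry over. Pictures are saved under pics/ and viewed, at most 10 in all, crops included, and the job is handed in when it is done.

Besides the shell and the picture viewer there is one more tool, called after "Call:" as a command line: name --argument value ..., lists and objects as JSON in quotes. move_arm: Moves the arm, as the interface text tells. Shifts and turns lie within -1 to 1; 1 stands for 100 mm of shift or 90 degrees of turn. Its arguments: {"type":"object","properties":{"moves":{"type":"string"},"squeeze":{"type":"number"}},"required":["moves"]}

```bash
ls; mkdir -p pics; python3 - <<'E'
from rig import robot
import cv2,numpy as np
for n in ["top","side"]:
    c=robot.camera(n); cv2.imwrite(f"pics/{n}0.png",c["image"][:,:,::-1]); print(n,c["intrinsics"].tolist(),np.round(c["extrinsics"],4).tolist(),c.keys())
o=robot.get_obs();print(o["position"],o["tool_rot"],o["q"],o["time"])
E
```

```text
pics
top [[520.5078723809637, 0.0, 321.8058344319119], [0.0, 520.5078723809637, 225.83773916803557], [0.0, 0.0, 1.0]] [[-0.0282, -0.9996, 0.0072, -0.0222], [0.9975, -0.0277, 0.0657, -0.5689], [-0.0655, 0.009, 0.9978, -1.2501], [0.0, 0.0, 0.0, 1.0]] dict_keys(['image', 'intrinsics', 'extrinsics'])
side [[582.3051071676965, 0.0, 314.56671633419614], [0.0, 582.3051071676965, 239.59883088052914], [0.0, 0.0, 1.0]] [[0.9999, -0.0066, 0.0108, -0.5501], [-0.0048, 0.59, 0.8074, -0.0404], [-0.0117, -0.8074, 0.5899, -1.1867], [0.0, 0.0, 0.0, 1.0]] dict_keys(['image', 'intrinsics', 'extrinsics'])
[ 0.14115419 -0.60822792  0.2326934 ] [ 9.93519822e-01  1.13655031e-01  6.30298913e-05 -9.45358604e-04] [-1.52148316e+00  5.28365243e-01  1.43371429e+00  4.06867423e-06
  1.18140803e+00 -1.78490796e-01] 0.1
```

View pics/top0.png

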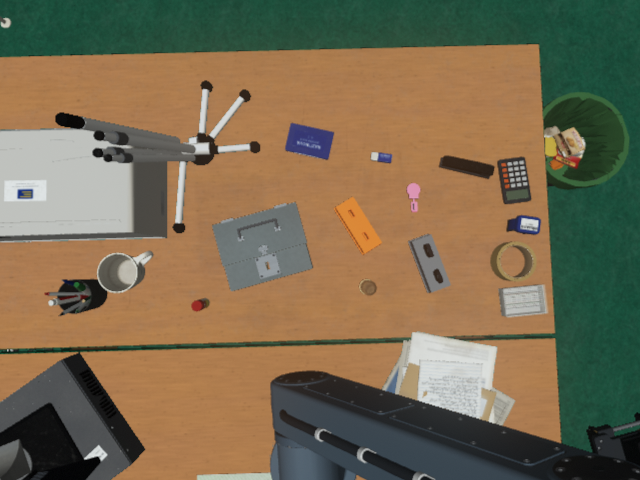

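View pics/side0.png

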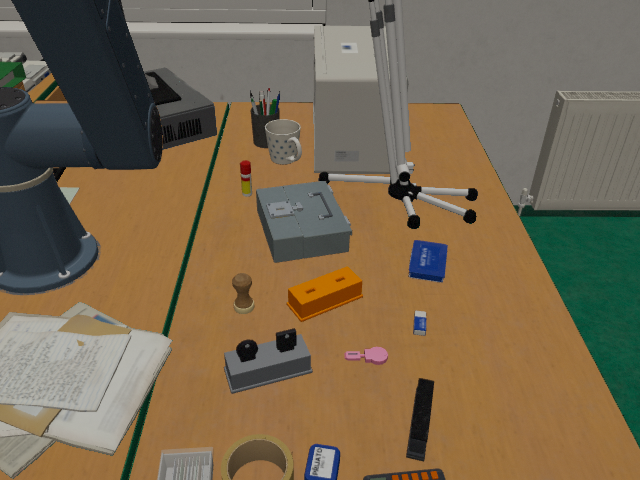

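Candidates for the round key are the black round head at side (247,349), the black square head at (286,340), and the pink key at (376,355), which is excluded. I choose the black round head in the grey stand, at top about (437,275). The keyhole is on the grey box at top about (267,268). I'll check this with a crop and measure.

```bash
cat > h.py <<'E'
import cv2,numpy as np
from rig import robot
def ray(c,uv):
    E=np.array(c["extrinsics"]);K=np.array(c["intrinsics"])
    d=np.linalg.inv(K)@[uv[0],uv[1],1.]; d=E[:3,:3].T@(d*[1,-1,-1]); o=-E[:3,:3].T@E[:3,3]
    return o,d
def onz(c,uv,z):
    o,d=ray(c,uv); return o+d*(z-o[2])/d[2]
def proj(c,p):
    E=np.array(c["extrinsics"]);q=(E[:3,:3]@p+E[:3,3])*[1,-1,-1]; q=np.array(c["intrinsics"])@q; return q[:2]/q[2]
def two(c1,u1,c2,u2):
    A=[];b=[]
    for c,u in((c1,u1),(c2,u2)):
        o,d=ray(c,u);d/=np.linalg.norm(d);P=np.eye(3)-np.outer(d,d);A.append(P);b.append(P@o)
    return np.linalg.solve(sum(A),sum(b))
def blobs(img,mask,roi,amin=15):
    x0,y0,x1,y1=roi; m=np.zeros(mask.shape,np.uint8); m[y0:y1,x0:x1]=mask[y0:y1,x0:x1]
    cs,_=cv2.findContours(m,cv2.RETR_EXTERNAL,cv2.CHAIN_APPROX_NONE)
    return [c for c in cs if cv2.contourArea(c)>=amin]
E
python3 - <<'E'
from h import *
t=robot.camera("top");s=robot.camera("side")
def dark(c,roi):
    v=c["image"].max(2); out=[]
    for b in blobs(None,((v<45)*255).astype(np.uint8),roi):
        r=cv2.minAreaRect(b); out.append((np.round(r[0],1),np.round(r[1],1),round(r[2],1),cv2.contourArea(b)))
    return out
T=dark(t,(400,225,460,300));S=dark(s,(225,325,315,365))
print(T,S)
for a in T:print([np.round(onz(t,a[0],z),4) for z in(.065,)])
for a in T:
    for b in S: print(np.round(two(t,a[0],s,b[0]),4))
hsv=cv2.cvtColor(t["image"],cv2.COLOR_RGB2HSV)
g=((hsv[...,1]<70)*255).astype(np.uint8)
for roi in((400,225,460,300),(200,190,325,300)):
    b=max(blobs(None,g,roi),key=cv2.contourArea);r=cv2.minAreaRect(b);bp=cv2.boxPoints(r);print(r,[np.round(onz(t,p,.05)[:2],4).tolist() for p in bp])
f=lambda c,x,y,w,h:cv2.resize(c["image"][y:y+h,x:x+w],(400,300),interpolation=cv2.INTER_CUBIC)
im=np.vstack([np.hstack([f(t,390,220,80,60+20),f(t,227,236,80,60)]),np.hstack([f(s,215,320,106,80),f(s,255,180,80,60)])])
cv2.imwrite("pics/crop1.png",im[:,:,::-1])
E
```

```text
[] [(array([247.1, 350.2]), array([20.1, 20.6]), 63.4, 315.5), (array([286.2, 340.5]), array([19.4, 21. ]), 78.7, 323.5)]
((428.9355773925781, 262.83245849609375), (56.21611785888672, 24.697757720947266), 68.96248626708984) [[0.5242, -0.2399], [0.5438, -0.2956], [0.4183, -0.3382], [0.3991, -0.2828]]
((262.0337829589844, 245.52891540527344), (70.62899780273438, 87.63227844238281), 74.24882507324219) [[0.5791, 0.2268], [0.6304, 0.0252], [0.4676, -0.0161], [0.4173, 0.184]]
```

View pics/crop1.png

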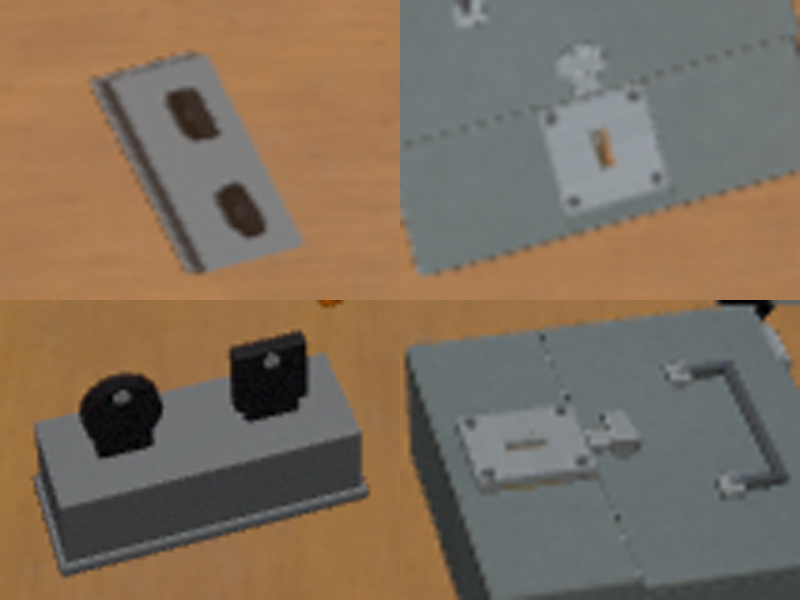

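Confirmed: the round key is in the nearer slot, at top (438,276) and side (247,350). The square key is in the far slot, and the keyhole is at top (267.6,265.6).

```bash
cat >> h.py <<'E'
from scipy.spatial.transform import Rotation as R
def to(p,yaw,z=None):
    """shift (units) and turn to reach world point p with tool x at yaw deg, tool down"""
    o=robot.get_obs();r=R.from_quat(o["tool_rot"])
    t=R.from_matrix(np.array([[np.cos(a:=np.radians(yaw)),np.sin(a),0],[np.sin(a),-np.cos(a),0],[0,0,-1]]))
    return np.round(r.inv().apply(np.array(p)-o["position"])*10,3),np.round((r.inv()*t).as_rotvec()/(np.pi/2),3)
E
python3 - <<'E'
from h import *
t=robot.camera("top");s=robot.camera("side")
print(two(t,(438.4,276),s,(247.1,350.2)),two(t,(428.4,250.5),s,(286.2,340.5)))
k=two(t,(267.6,265.6),s,(255+125/5,180+144/5));print("kh",k,onz(t,(267.6,265.6),.065),onz(s,(280,208.8),.065))
# plate corner holes top
for p in((551,118),(635,97),(574,201),(656,180)): print(onz(t,(227+(p[0]-400)/5,236+p[1]/5),.065))
print(to([.43,-.30,.21],198.7))
E
```

```text
[ 0.44117534 -0.30701212  0.06371605] [ 0.50137121 -0.28612619  0.06372772]
kh [0.47636015 0.0914015  0.06640271] [0.47553113 0.09149201 0.065     ] [0.47705565 0.09359202 0.065     ]
[0.49019596 0.11546847 0.065     ]
[0.49888859 0.07603353 0.065     ]
[0.45126909 0.10552974 0.065     ]
[0.45994105 0.06709964 0.065     ]
(array([ 3.511, -2.354,  0.234]), array([-0.000e+00,  1.000e-03,  1.937e+00]))
```

Call:
move_arm --moves "1 -0.67 0 0 0 -0.4 1;1 -0.67 0 0 0 -0.6 1;1 -0.67 0 0 0 -1 1;1 -0.67 0 0 0 -1 1;1 -0.67 0 0 0 -1 1;1 -0.67 0 0 0 -1 1;1 -0.67 0 0 0 -1 1;1 -0.67 0 0 0 -1 1;1 -0.67 0 0 0 -1 1;1 -0.67 0 0 0 -1 1;1 -0.67 0 0 0 -1 1" --squeeze 20

```text
time: 1.4
position: [0.2234, -0.5209, 0.2335]
tool_rot: [0.621, 0.784, 0.0, -0.0]
ft_force: [0.1, 0.3, -0.5]
grip_width: 0.0871
grip_force: 0.0
```

Call:
move_arm --moves "0.62 1 0 0 0 -0.4 1;0.62 1 0 0 0 -1 1;0.62 1 0 0 0 -1 1;0.62 1 0 0 0 -1 1;0.62 1 0 0 0 -1 1;0.62 1 0 0 0 -1 1;0.62 1 0 0 0 -1 1;0.62 1 0 0 0 -1 1;0.62 1 0 0 0 -1 1;0.62 1 0 0 0 -1 1;0.62 1 0 0 0 -1 1"

```text
time: 2.5
position: [0.3258, -0.4284, 0.2324]
tool_rot: [-0.097, 0.995, -0.008, -0.017]
ft_force: [0.2, -0.6, 0.3]
grip_width: 0.0875
grip_force: 0.0
```

```bash
python3 - <<'E'
from h import *
print(to([.441,-.307,.19],199.1),robot.get_obs()["q"])
E
```

```text
(array([-1.377,  0.975,  0.366]), array([-0.006, -0.022, -0.089])) [-1.10801463  0.4146932   1.64828243 -0.0412888   1.07682847 -2.85295487]
```

Call:
move_arm --moves "-0.5 0.4 0.1 0 0 0.03 1;-0.9 0.65 0.3 0 0 0 1;-1 0.7 0.35 0 0 0 1;-1 0.7 0.35 0 0 0 1"

```text
time: 2.9
position: [0.4108, -0.3368, 0.1916]
tool_rot: [-0.1, 0.995, -0.005, -0.017]
ft_force: [-0.7, -0.1, -0.3]
grip_width: 0.0874
grip_force: 0.0
```

```bash
python3 - <<'E'
from h import *
o=robot.get_obs();print(to([.441,-.307,.17],199.1),o["q"],o["position"])
E
```

```text
(array([-0.363,  0.233,  0.202]), array([-0.003, -0.022, -0.085])) [-0.87807337  0.46533202  1.69951463 -0.04060146  0.98768922 -2.62576773] [ 0.41076567 -0.33675815  0.19160745]
```

Call:
move_arm --moves "-0.36 0.23 0.1 -0.003 -0.022 -0.085 1;-0.36 0.23 0.2 -0.003 -0.022 -0.085 1;-0.36 0.23 0.2 -0.003 -0.022 -0.085 1;-0.36 0.23 0.2 -0.003 -0.022 -0.085 1;-0.36 0.23 0.2 -0.003 -0.022 -0.085 1"

```text
time: 3.4
position: [0.4395, -0.3124, 0.1723]
tool_rot: [-0.163, 0.987, -0.002, 0.0]
ft_force: [0.2, -0.2, -0.1]
grip_width: 0.087
grip_force: 0.0
```

```bash
python3 - <<'E'
from h import *
o=robot.get_obs();print(to([.441,-.307,.17],199.1),o["q"],o["position"])
c=robot.camera("wrist");print(c["intrinsics"][0],np.round(proj(c,np.array([.441,-.307,.079])),1),np.round(proj(c,np.array([.441,-.307,.04])),1),np.round(proj(c,np.array([.501,-.286,.079])),1), np.linalg.inv(c["extrinsics"])[:3,3])
cv2.imwrite("pics/w1.png",c["image"][:,:,::-1])
E
```

```text
(array([-0.031,  0.047,  0.022]), array([-0.003,  0.   , -0.004])) [-8.24122073e-01  4.95435788e-01  1.71265176e+00 -2.47207371e-03
  9.28905323e-01 -2.72019342e+00] [ 0.43953724 -0.31239943  0.17226861]
[351.85934011   0.         314.04194986] [321.  252.9] [320.4 237.8] [321.4 328.9] [ 0.36215944 -0.33770502  0.32451903]
```

View pics/w1.png

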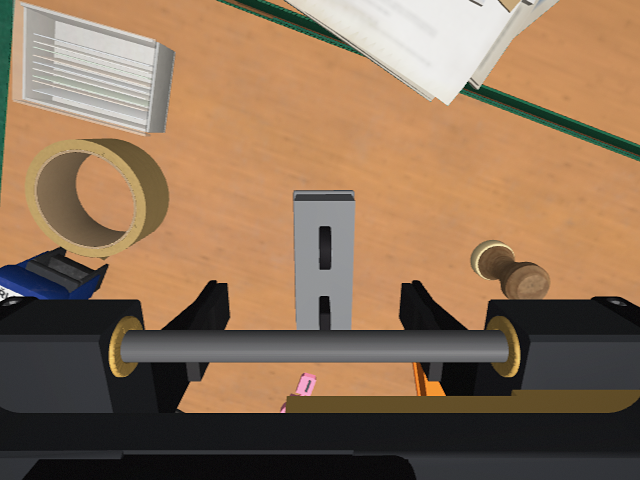

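The round head is at wrist (324,247), with the square key below it at (324,313). The stand is upright in the image, so yaw is aligned and a small lateral correction is needed.

```bash
python3 - <<'E'
from h import *
c=robot.camera("wrist");im=c["image"]
b=max(blobs(None,((im.max(2)<55)*255).astype(np.uint8),(300,205,350,285)),key=cv2.contourArea)
x,y,w,h=cv2.boundingRect(b);r=cv2.minAreaRect(b);print(x,y,w,h,r)
for z in(.06,.079):print(onz(c,(x+w/2-.5,y+h/2),z))
p=onz(c,r[0],.062); 
for yy in(205,215,280,290):
    row=im[yy,270:380].astype(int); g=np.where((row.max(1)-row.min(1))<25)[0]+270; print(yy,g.min(),g.max())
print(p,to([p[0],p[1],.058],199.1))
E
```

```text
319 226 12 43 ((324.5, 247.0), (42.0, 11.0), 90.0)
[ 0.4420375  -0.30340389  0.06      ]
[ 0.43630283 -0.30586157  0.079     ]
205 294 354
215 294 353
280 295 351
290 295 351
[ 0.44104408 -0.30379828  0.062     ] (array([-0.04 ,  0.08 ,  1.143]), array([-0.003,  0.   , -0.004]))
```

Call:
move_arm --moves "-0.04 0.07 0.3 0 0 0 1;-0.04 0.07 0.6 0 0 0 1;-0.04 0.07 0.9 0 0 0 1;-0.04 0.07 0.9 0 0 0 1;-0.04 0.07 0.9 0 0 0 1"

```text
time: 4.0
position: [0.4414, -0.3039, 0.0819]
tool_rot: [-0.163, 0.987, -0.002, 0.0]
ft_force: [-0.5, -0.1, 0.6]
grip_width: 0.0869
grip_force: 0.0
```

```bash
python3 - <<'E'
from h import *
c=robot.camera("wrist");im=c["image"]
print(robot.get_obs()["position"],to([.4415,-.3045,.055],199.1))
cv2.imwrite("pics/w2.png",im[140:440,120:520,::-1])
E
```

```text
[ 0.44200212 -0.30439344  0.08275834] (array([0.005, 0.002, 0.278]), array([-0.003,  0.   , -0.003]))
```

View pics/w2.png

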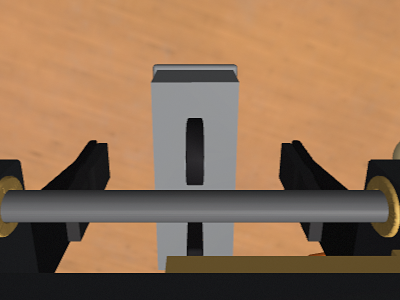

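Fingers are centred on the head (crop x 195 vs finger mid 194.5). Going down and gripping.

Call:
move_arm --moves "0 0 0.28 0 0 0 1;0 0 0.28 0 0 0 1;0 0 0.28 0 0 0 0.5;0 0 0.28 0 0 0 0.2;0 0 0.28 0 0 0 0.05;0 0 0.28 0 0 0 0;0 0 0.28 0 0 0 0;0 0 0.28 0 0 0 0;0 0 0.28 0 0 0 0" --squeeze 40

```text
time: 4.95
position: [0.4415, -0.3036, 0.0537]
tool_rot: [-0.164, 0.987, -0.002, 0.0]
ft_force: [0.2, -0.2, -0.1]
grip_width: 0.0389
grip_force: 0.0
```

Call:
move_arm --moves "0 0 0 0 0 0 0;0 0 0 0 0 0 0;0 0 0 0 0 0 0;0 0 0 0 0 0 0;0 0 0 0 0 0 0;0 0 0 0 0 0 0"

```text
time: 5.55
position: [0.4415, -0.3036, 0.0537]
tool_rot: [-0.164, 0.987, -0.002, 0.0]
ft_force: [-0.2, 0.3, -0.0]
grip_width: 0.0084
grip_force: 40.0
```

Call:
move_arm --moves "0 0 -0.2 0 0 0 0;0 0 -0.5 0 0 0 0;0 0 -0.8 0 0 0 0;0 0 -0.96 0 0 0 0;0 0 -0.96 0 0 0 0;0 0 -0.96 0 0 0 0"

```text
time: 6.15
position: [0.4412, -0.303, 0.1495]
tool_rot: [-0.164, 0.987, -0.002, 0.0]
ft_force: [0.5, -0.4, 0.3]
grip_width: 0.009
grip_force: 40.0
```

```bash
python3 - <<'E'
from h import *
print(to([.4415,-.1,.15],199.1),to([.476,.092,.15],194.2),robot.get_obs()["position"])
E
```

```text
(array([-0.658,  1.92 , -0.012]), array([-0.002, -0.   , -0.003])) (array([-1.604,  3.626, -0.018]), array([-0.002,  0.   ,  0.051])) [ 0.44120473 -0.30300562  0.1494928 ]
```

Call:
move_arm --moves "-0.2 0.45 0 0 0 0 0;-0.4 0.9 0 0 0 0 0;-0.44 1 0 0 0 0.05 0"

```text
time: 6.45
position: [0.4479, -0.1887, 0.1473]
tool_rot: [-0.125, 0.992, 0.002, -0.003]
ft_force: [-0.1, -0.0, -0.6]
grip_width: 0.0084
grip_force: 40.0
```

Call:
move_arm --moves "-0.2 0.45 0 0 0 0 0;-0.4 0.9 0 0 0 0 0;-0.44 1 0 0 0 0 0"

```text
time: 6.75
position: [0.4666, -0.0818, 0.1473]
tool_rot: [-0.127, 0.992, 0.0, -0.002]
ft_force: [0.3, -0.1, -0.6]
grip_width: 0.0084
grip_force: 40.0
```

Call:
move_arm --moves "-0.2 0.45 0 0 0 0 0;-0.4 0.9 0 0 0 0 0;-0.44 1 0 0 0 0 0;-0.44 1 0 0 0 0 0"

```text
time: 7.15
position: [0.486, 0.0225, 0.1476]
tool_rot: [-0.127, 0.992, -0.002, -0.001]
ft_force: [-0.9, -1.2, -0.7]
grip_width: 0.0089
grip_force: 40.0
```

```bash
python3 - <<'E'
from h import *
print(to([.476,.092,.15],194.2),robot.get_obs()["position"],robot.get_obs()["q"])
E
```

```text
(array([-0.078,  0.698, -0.027]), array([-0.002, -0.001,  0.004])) [0.48596028 0.02245365 0.1475631 ] [-0.18180047  0.47917819  1.85846992 -0.00497122  0.80428164 -2.00296511]
```

Call:
move_arm --moves "-0.04 0.4 0 0 0 0 0;-0.08 0.7 0.1 0 0 0 0;-0.08 0.7 0.22 0 0 0 0;-0.08 0.7 0.22 0 0 0 0;-0.08 0.7 0.22 0 0 0 0;-0.08 0.7 0.22 0 0 0 0"

```text
time: 7.75
position: [0.4776, 0.0895, 0.1265]
tool_rot: [-0.124, 0.992, -0.002, 0.001]
ft_force: [-0.3, -0.5, 0.0]
grip_width: 0.0089
grip_force: 40.0
```

```bash
python3 - <<'E'
from h import *
o=robot.get_obs();print(to([.476,.092,.125],194.2),o["position"],R.from_quat(o["tool_rot"]).as_matrix()[:,0])
s=robot.camera("side");w=robot.camera("wrist");t=robot.camera("top")
for n,c in(("s",s),("w",w),("t",t)):
    print(n,proj(c,np.array([.476,.092,.065])),proj(c,o["position"]-[0,0,.0477]))
    cv2.imwrite(f"pics/raw_{n}.png",c["image"][:,:,::-1])
f=lambda c,x,y,w,h:cv2.resize(c["image"][y:y+h,x:x+w],(400,400),interpolation=cv2.INTER_CUBIC)
cv2.imwrite("pics/l1.png",np.hstack([f(s,240,160,80,80),f(w,234,140,160,160)])[:,:,::-1])
E
```

```text
(array([0.01 , 0.029, 0.015]), array([-0.003,  0.   ,  0.   ])) [0.47763767 0.08947227 0.12652992] [-9.69407540e-01 -2.45455782e-01 -6.92942130e-04]
s [279.46798942 209.21036707] [280.0366856 204.3350648]
w [318.62461019 262.59873578] [314.13362305 272.06134702]
t [267.37807777 265.40491213] [267.87639608 264.7237632 ]
```

View pics/l1.png

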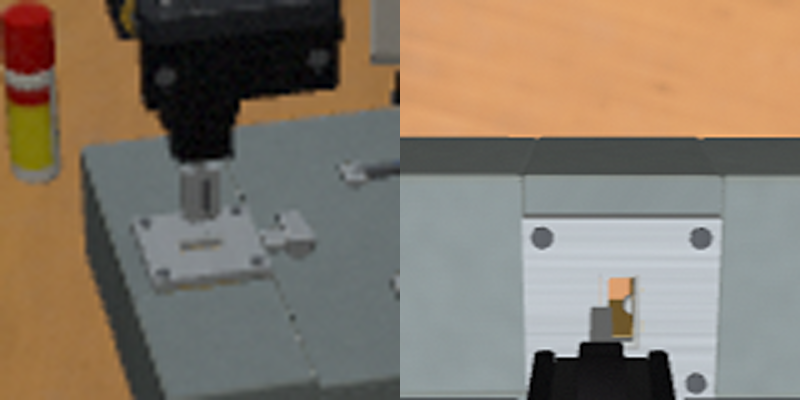

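In the wrist crop the keyhole is centred at about (619,310), and the blade tip, at x≈601, lies left of it. In the side crop the blade (x≈200) lines up with the slot (x≈201). I'll quantify the offset.

```bash
python3 - <<'E'
from h import *
w=robot.camera("wrist");s=robot.camera("side");o=robot.get_obs();Rm=R.from_quat(o["tool_rot"])
g=w["image"].astype(int)
for y in(256,260,268,271): print(y,[tuple(v) for v in g[y,306:334,:][:, [0,2]]] if y==271 else (g[y,310:334,0]-g[y,310:334,2]).tolist())
print("col",(g[246:286,322,0]-g[246:286,322,2]).tolist(), g[246:286,322,0].tolist())
tl=lambda p:np.round(Rm.inv().apply(p-o["position"])*1000,1)
print("kh tool mm wrist",tl(onz(w,(321.6,264),.065)),"side",tl(onz(s,(280.2,208.8),.065)))
print("tip near edge",tl(onz(w,(314.4,263.2),o["position"][2]-.0477)))
for y in(196,198,200,202): print("side",y,s["image"][y,270:292].mean(1).astype(int).tolist())
print("side kh",[(yy,s["image"][yy,272:290].mean(1).astype(int).tolist()) for yy in(207,208,209,210)])
E
```

```text
256 [-13, -15, 4, 7, -16, -19, 33, 115, 108, 106, 106, 105, 108, 108, 110, 94, 25, 3, -2, -8, -13, -12, -12, -12]
260 [-13, -14, 5, 7, -14, -15, -3, 69, 65, 63, 65, 66, 21, -6, -1, 2, 18, 14, -4, 10, 7, -14, -12, -13]
268 [-3, 0, -1, 0, -1, 0, -1, -2, 12, 49, 68, 66, 65, 66, 68, 68, 15, -3, -3, -9, -13, -13, -12, -12]
271 [(np.int64(190), np.int64(202)), (np.int64(190), np.int64(202)), (np.int64(192), np.int64(204)), (np.int64(173), np.int64(183)), (np.int64(124), np.int64(128)), (np.int64(95), np.int64(95)), (np.int64(98), np.int64(98)), (np.int64(98), np.int64(98)), (np.int64(99), np.int64(98)), (np.int64(99), np.int64(99)), (np.int64(98), np.int64(99)), (np.int64(97), np.int64(100)), (np.int64(100), np.int64(88)), (np.int64(108), np.int64(60)), (np.int64(111), np.int64(41)), (np.int64(110), np.int64(43)), (np.int64(108), np.int64(43)), (np.int64(109), np.int64(44)), (np.int64(109), np.int64(41)), (np.int64(106), np.int64(35)), (np.int64(133), np.int64(116)), (np.int64(161), np.int64(165)), (np.int64(172), np.int64(177)), (np.int64(189), np.int64(179)), (np.int64(194), np.int64(186
[... 689 characters left out ...]
1, 112, 81, 88, 88, 89, 70, 50, 86, 88, 109, 110, 112, 125, 111, 111, 111, 113]
side 200 [112, 113, 112, 110, 110, 110, 80, 87, 89, 89, 70, 48, 85, 88, 110, 112, 109, 111, 100, 113, 109, 111]
side 202 [111, 111, 111, 119, 118, 124, 106, 89, 88, 88, 79, 86, 88, 99, 137, 139, 92, 72, 122, 129, 112, 112]
side kh [(207, [140, 140, 139, 139, 138, 138, 137, 133, 131, 126, 130, 127, 133, 139, 139, 139, 138, 137]), (208, [141, 140, 140, 135, 115, 112, 115, 107, 97, 94, 95, 92, 117, 137, 138, 139, 139, 138]), (209, [140, 140, 140, 141, 96, 91, 97, 106, 107, 114, 114, 126, 133, 136, 138, 138, 138, 137]), (210, [140, 140, 141, 140, 129, 135, 137, 137, 138, 136, 135, 137, 137, 138, 137, 138, 138, 137])]
```

Call:
move_arm --moves "-0.01 0.044 0 0 0 0 0;-0.01 0.044 0.08 0 0 0 0;-0.01 0.044 0.08 0 0 0 0;-0.01 0.044 0.08 0 0 0 0"

```text
time: 8.4
position: [0.4765, 0.0955, 0.1179]
tool_rot: [-0.125, 0.992, -0.002, -0.0]
ft_force: [0.7, 1.1, -0.4]
grip_width: 0.0088
grip_force: 40.0
```

```bash
python3 - <<'E'
from h import *
o=robot.get_obs();print(o["position"],o["tool_rot"])
s=robot.camera("side");w=robot.camera("wrist")
f=lambda c,x,y,w,h:cv2.resize(c["image"][y:y+h,x:x+w],(400,400),interpolation=cv2.INTER_CUBIC)
cv2.imwrite("pics/l2.png",np.hstack([f(s,260,180,40,40),f(w,284,215,80,80)])[:,:,::-1])
E
```

```text
[0.47653239 0.09553595 0.11788265] [-1.24899187e-01  9.92167848e-01 -1.76379494e-03 -2.06775367e-04]
```

View pics/l2.png

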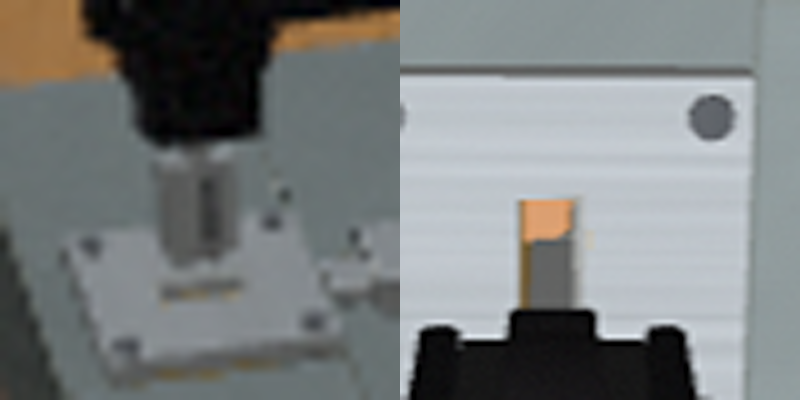

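The blade now sits over the slot in both views: wrist slot centre x≈547 vs blade 549, side 201 vs 198. Descending.

Call:
move_arm --moves "0 0 0.03 0 0 0 0;0 0 0.06 0 0 0 0;0 0 0.09 0 0 0 0;0 0 0.12 0 0 0 0;0 0 0.15 0 0 0 0;0 0 0.18 0 0 0 0;0 0 0.18 0 0 0 0" --squeeze 50

```text
time: 9.2
position: [0.4766, 0.0953, 0.0998]
tool_rot: [-0.125, 0.992, -0.002, -0.0]
ft_force: [-1.0, 0.8, -0.2]
grip_width: 0.0086
grip_force: 50.0
```

Call:
move_arm --moves "0 0 0.03 0 0 0.03 0;0 0 0.05 0 0 -0.03 0;0 0 0.07 0 0 0.03 0;0 0 0.09 0 0 -0.03 0;0 0 0.11 0 0 0.03 0;0 0 0.13 0 0 -0.03 0;0 0 0.13 0 0 0 0"

```text
time: 9.9
position: [0.4779, 0.0945, 0.0885]
tool_rot: [-0.125, 0.992, -0.003, 0.001]
ft_force: [-1.3, -3.9, 6.6]
grip_width: 0.0088
grip_force: 50.0
```

Call:
move_arm --moves "0 0 0.02 0 0 0.04 0;0 0 0.03 0 0 -0.04 0;0 0 0.04 0 0 0.04 0;0 0 0.05 0 0 -0.04 0;0 0 0.06 0 0 0.04 0;0 0 0.07 0 0 -0.04 0;0 0 0.08 0 0 0.02 0;0 0 0.08 0 0 0 0"

```text
time: 10.7
position: [0.4778, 0.0949, 0.0798]
tool_rot: [-0.124, 0.992, -0.002, 0.001]
ft_force: [1.2, -0.8, -0.6]
grip_width: 0.0088
grip_force: 50.0
```

Call:
move_arm --moves "0 0 0.01 0 0 0 0;0 0 0.02 0 0 0 0;0 0 0.03 0 0 0 0;0 0 0.03 0 0 0 0"

```text
time: 11.1
position: [0.4779, 0.095, 0.0784]
tool_rot: [-0.125, 0.992, -0.002, 0.002]
ft_force: [-2.1, -0.9, 17.1]
grip_width: 0.0085
grip_force: 50.0
```

Shoulder is seated (17 N at the expected height). Easing off slightly and turning.

Call:
move_arm --moves "0 0 -0.01 0 0 0.09 0;0 0 -0.01 0 0 0.18 0;0 0 -0.01 0 0 0.27 0;0 0 -0.01 0 0 0.36 0;0 0 -0.01 0 0 0.45 0;0 0 -0.01 0 0 0.5 0"

```text
time: 11.7
position: [0.4777, 0.0942, 0.0786]
tool_rot: [0.266, 0.964, -0.002, 0.002]
ft_force: [-1.0, -5.4, 10.6]
grip_width: 0.0088
grip_force: 50.0
```

Call:
move_arm --moves "0 0 0 0 0 0.09 0;0 0 0 0 0 0.18 0;0 0 0 0 0 0.27 0;0 0 0 0 0 0.36 0;0 0 0 0 0 0.45 0;0 0 0 0 0 0.53 0;0 0 0 0 0 0.57 0;0 0 0 0 0 0.6 0;0 0 0 0 0 0.6 0"

```text
time: 12.6
position: [0.4769, 0.0936, 0.0786]
tool_rot: [0.673, 0.74, -0.002, 0.003]
ft_force: [-1.1, -7.3, 11.8]
grip_width: 0.0086
grip_force: 50.0
```

```bash
python3 - <<'E'
from h import *
o=robot.get_obs();x=R.from_quat(o["tool_rot"]).as_matrix()[:,0];print(np.degrees(np.arctan2(x[1],x[0]))%360,o["ft_force"],o["moment"],o["position"],o["q"][5])
E
```

```text
95.4181049897075 [-1.08466174 -7.34371179 11.83756705] [-1.50694395  0.43347973  0.15779562] [0.47686116 0.09362778 0.07856731] -0.11831576558338834
```

Call:
move_arm --moves "0 0 0 0 0 0.05 0;0 0 0 0 0 0.06 0;0 0 0 0 0 0.06 0;0 0 0 0 0 0.06 0"

```text
time: 13.0
position: [0.4767, 0.0936, 0.0786]
tool_rot: [0.706, 0.708, -0.002, 0.003]
ft_force: [-3.1, -6.7, 12.6]
grip_width: 0.0089
grip_force: 50.0
```

```bash
python3 - <<'E'
from h import *
o=robot.get_obs();x=R.from_quat(o["tool_rot"]).as_matrix()[:,0];print(np.degrees(np.arctan2(x[1],x[0]))%360,o["ft_force"],o["moment"],o["position"],o["q"][5])
s=robot.camera("side");w=robot.camera("wrist")
f=lambda c,x,y,w,h:cv2.resize(c["image"][y:y+h,x:x+w],(400,400),interpolation=cv2.INTER_CUBIC)
cv2.imwrite("pics/l3.png",np.hstack([f(s,250,175,60,60),f(w,204,140,220,220)])[:,:,::-1])
E
```

```text
90.09922091464865 [-3.14862666 -6.70312085 12.57188427] [-1.47952009  0.45090968  0.19853173] [0.47669616 0.09364117 0.07855076] -0.02523931451171306
```

View pics/l3.png

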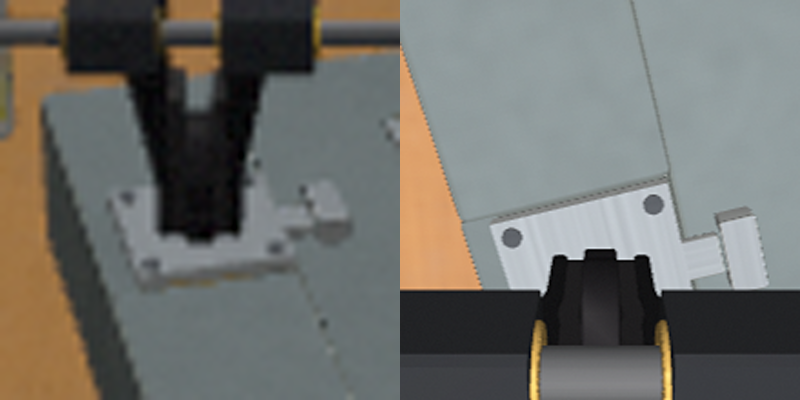

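The wrist view shows the hand turned 90° or more on the plate, with the bolt and keeper beside it. I'll compare the bolt before and after.

```bash
python3 - <<'E'
from h import *
s=robot.camera("side")["image"];b=cv2.imread("pics/raw_s.png")[:,:,::-1]
f=lambda i:cv2.resize(i[190:225,280:315],(400,400),interpolation=cv2.INTER_CUBIC)
cv2.imwrite("pics/cmp.png",np.hstack([f(b),f(s)])[:,:,::-1])
E
```

```text
(no output)
```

View pics/cmp.png

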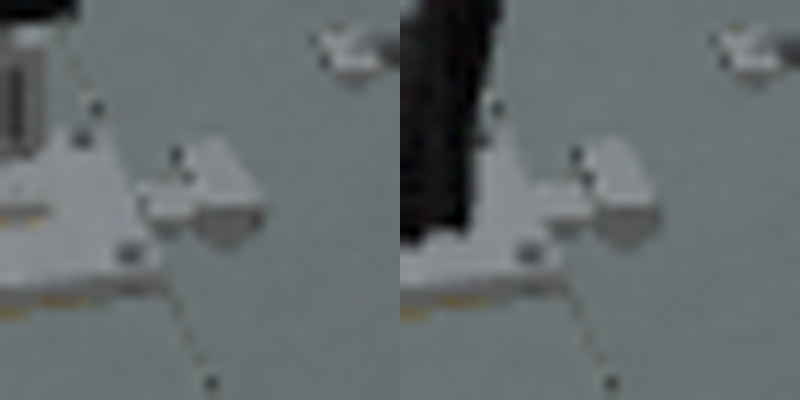

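Call:
move_arm --moves "0 0 0 0 0 0.04 0;0 0 0 0 0 0.04 0;0 0 0 0 0 0.04 0;0 0 0 0 0 0.04 0"

```text
time: 13.55
position: [0.4767, 0.0936, 0.0785]
tool_rot: [0.728, 0.686, -0.002, 0.003]
ft_force: [-3.4, -8.4, 12.3]
grip_width: 0.0087
grip_force: 50.0
```

```bash
python3 - <<'E'
from h import *
for i in range(4):
    o=robot.get_obs();x=R.from_quat(o["tool_rot"]).as_matrix()[:,0];print(np.degrees(np.arctan2(x[1],x[0]))%360,o["ft_force"],o["moment"],o["position"]); s=robot.camera("side")
E
```

```text
86.6198591033588 [-3.44171412 -8.37873906 12.3023965 ] [-1.39052898  0.4018793   0.61945282] [0.47668552 0.09362516 0.07854871]
86.61921015547928 [-2.60413657 -7.10419926 12.07607932] [-1.40554819  0.38333755  0.62578501] [0.47667638 0.09362784 0.07855524]
86.61964397711998 [-3.68481724 -6.08145225 12.41218048] [-1.35745762  0.48668802  0.60445278] [0.47667387 0.09362676 0.07853972]
86.62051331725783 [-3.85164032 -7.53076242 12.36159024] [-1.31015098  0.46168788  0.56591186] [0.47668387 0.09361734 0.07855176]
```

The moment jumped from 0.2 to 0.6 N m, so the plug is firmly on its stop and everything is still. Handing in.

```bash
python3 -c "
from rig import robot
print(robot.hand_in())"
```

```text
the job is handed in; nothing more can be done
None
```

The job is handed in with the round key seated in the lock, turned to its stop and still gripped at 50 N; the hand-in returned no verdict, and the stop is inferred from the moment rising from 0.2 to 0.6 N m.

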